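Put the order tablet on its stand, raise it to the mark and lock the cam lever

TASK

Slide the tablet in the blue case straight up out of the charging rack and stand it on its long edge in the cradle of the tablet stand, screen facing out, away from the backrest. Then take the orange cam lever, still open, by its upright handle, lift the carriage with the tablet until the carriage's top edge is in the orange band on the post and, holding it there so that it cannot drop, swing the lever fully closed. Finish while still holding the lever at that height, and leave the black tablet and the other things where they are.

Things in the scene. Friction and masses are not known exactly. Their poses are not given: they have to be found in the camera images.
- blue_tablet: tablet in a blue rubber case, the one to mount: 10 (x) x 160 (y) x 110 (z) mm, 0.2 to 0.4 kg, starts standing upright on a long edge in the front or rear slot of the charging rack. Origin: centre of its lower edge. z points up along its height, y along its length, its screen faces -x
- blue_tablet_screen (a point): centre of the blue tablet's screen face, 55 mm above its lower edge, 5 mm in front of its middle plane
- black_tablet: same tablet in a black case, in the other of these two slots; leave it there. Origin and axes as for the blue one
- charge_rack: white charging rack, fixed for the task, 170 (x) x 150 (y) mm. Three slots parallel to its y axis, 14 mm wide, at x = -55, 0 and +55 mm; the middle one is empty. Slot floors are 16 mm above the worktop, the fins beside the slots reach 68 mm. Origin: centre of its underside
- stand: dark foot plate of the tablet stand, screwed down: 130 (x) x 290 (y) mm, 12 mm high. Origin: underside, on the axis of the upright 20 x 20 mm aluminium post, which is 225 mm high. The cradle is to the left (+y) of the post, the lever in front (-x) and to the right (-y) of it
- mark (a point): middle of the orange band on the post (band 12 mm high), 185 mm above the worktop. The carriage's top edge belongs here
- carriage_edge (a point): middle of the carriage's top edge, on the post axis: 95 mm above the worktop when the carriage is down
- carriage (a joint): height of the carriage on the post in m: 0 down on its rubber bumper, 0.090 with its top edge at the middle of the orange band, 0.115 top stop. It slides freely (0.42 kg and the tablet) and drops back when let go, unless the cam lever is closed
- cradle (a point): middle of the cradle's floor, where the middle of the tablet's lower edge belongs (tablet's x, y, z along this point's x, y, z). It rides on the carriage, 128 mm left of the post; 65 mm above the worktop when the carriage is down. Slot between backrest (+x side) and front lips: 19.5 mm at the floor; lips 20 mm high, backrest 68 mm high, leaning back 8 degrees; end stops 170 mm apart, 10 mm high
- lever (a joint): cam lever in rad: 0 fully closed (points to the stand's -y, locked, past dead centre at 0.12), at start 1.1 to 1.4, fully open 1.5 (points almost to the stand's -x). It turns about an upright pin, clockwise seen from above as it opens; below about 0.6 the cam bites the post and about 10 N at the handle is needed to swing it home. Closed, it locks the carriage at its height
- lever_grip (a point): middle of the lever's upright handle, 85 mm from the pin axis: handle 12 mm thick (across the lever), 44 mm long (along it), 36 mm high, with free air under and beside it. 115 mm above the worktop when the carriage is down
- lever_pin (a point): on the lever's upright pin axis, at the height of lever_grip, 21 mm in front of the post's axis. The lever swings about this axis
- milk_jug: small polished steel milk pitcher, 73 x 103 x 76 mm, bystander
- sugar_pot: white pot of sugar sticks, 67 mm wide, 118 mm high, bystander
- glass: shot glass of coffee, 47 mm wide, 63 mm high, bystander

How it is judged (in metres and radians):
On the way, in this order (a step that is already met when the one before it is completed fails the run):
1. the blue tablet is held clear above the rack's fins (height (world z) of blue_tablet above 0.075 m and contact force between the fingers and blue_tablet above 1 N), for 0.1 s.
2. the blue tablet stands in the cradle, screen out, let go (x of blue_tablet in the frame of cradle between -0.01 and 0.01 m and y of blue_tablet in the frame of cradle between -0.012 and 0.012 m and z of blue_tablet in the frame of cradle between -0.004 and 0.006 m and angle between blue_tablet's own z axis and vertical below 0.3 rad and angle between the y axis of blue_tablet and the y axis of cradle, either way round below 0.12 rad and y of carriage_edge in the frame of blue_tablet below 0 m and contact force between the fingers and blue_tablet below 0.3 N), for 0.2 s.
3. the carriage is held by the fingers with its top edge in the orange band, the lever still open (value of joint carriage between 0.084 and 0.096 m and value of joint lever above 0.7 rad and contact force between the fingers and carriage above 0.5 N), for 0.2 s.
At the end, for the whole second after the job is handed in: Carriage top edge in the orange band (within 6 mm of its middle), lever closed (below 0.12 rad) and gripped (over 1 N), carriage at rest; blue tablet on the cradle floor, screen out, within 10 mm, upright within 17 degrees, not touched; black tablet still in its slot (all of step 2 and value of joint carriage between 0.084 and 0.096 m and value of joint lever below 0.12 rad and contact force between the fingers and lever above 1 N and velocity of joint carriage between -0.01 and 0.01 m/s and distance of black_tablet from where it was at the start of the episode below 0.02 m and angle between black_tablet's own z axis and vertical below 0.15 rad); the arm keeps its last pose, push and grip.
It fails at once if the lever is closed while the carriage's top edge is outside the orange band (value of joint lever below 0.35 rad and (value of joint carriage below 0.083 m or value of joint carriage above 0.097 m)).
It fails at once if the carriage drops (velocity of joint carriage below -0.3 m/s).
It fails at once if the blue tablet is tipped over (angle between blue_tablet's own z axis and vertical above 0.8 rad).
It fails at once if the black tablet or a bystander is moved by more than 3 cm (distance of any of black_tablet, milk_jug, sugar_pot, glass from where it was at the start of the episode above 0.03 m).
It also fails if it takes over 54 s, if anything falls off the work surface, if the arm or the gripper's body presses on something with over 40 N, if the wrist force passes 120 N, or if a joint passes its speed limit or range.

ROBOT

A 6-joint arm with a two-finger parallel gripper is mounted at the origin on a cart in front of the work surface, level with it; the furniture and walls round the work are solid. World frame = base frame: x ahead of the robot, y to its left, z up, the work surface at z = 0. Lengths are in mm, angles in rad, forces in N, time in s.
With the tool pointing down it reaches from about 275 to 825 mm from the base axis. Payload 5.2 kg.
Tool frame: the origin (TCP) lies at the very end of the fingers, on their centre line; the grasp point (between the pads) lies 19 mm behind it; z points along the fingers, y is the line along which they close (so a half turn about z gives the same grasp; the last joint's range is limited). The gripper opens to 93 mm and grips with 3 to 60 N. Pads are 15 mm wide; open, the fingers measure 128 mm over their backs; the gripper's body (75 mm by 188 mm) begins 65 mm behind the grasp point.
Start: joints at [1.085, 0.259, 1.535, -0, 1.348, -0.203], TCP at [153.453, 528.164, 182.453] pointing down, gripper open.
Joint ranges: [-3.14, 3.14], [-0.91, 2.08], [0.19, 2.58], [-1.22, 4.36], [0.22, 2.71], [-3.12, 3.12]. Speed limits (rad/s): [2.57, 2.57, 3.14, 3.14, 3.14, 3.14].

INTERFACE

Orientations are given as [roll, pitch, yaw] about the fixed x, y, z axes, in that order (R = Rz(yaw) Ry(pitch) Rx(roll)).
In Python, from bench import robot gives the robot as it stands. The module is installed in compiled form; this text tells all that it offers. Calls block until the motion is done:
- robot.move_ptp(position, orientation): joint-space move of the TCP to a pose.
- robot.move_linear(position, ori=None, speed=150, f_stop=None): straight line of the TCP; ori=None keeps the orientation; speed is the mean speed in mm/s. With f_stop (N) it stops when the force on the tool has changed by that much, and returns True; else False.
- robot.move_j(angles): joint-space move.
- robot.move_gripper(opening): opening from 0.0 (shut) to 1.0 (fully open); the grip force is fixed at half the most; returns when the fingers have stopped.
- robot.sleep(seconds).
- robot.inverse_kinematics(position, orientation): joint angles nearest the present ones, or None.
- robot.get_image(name): name is "side" or "top" or "wrist"; returns a dict with "img" (384x512x3 uint8, blue, green, red), "fovy" (degrees; the focal length in pixels is half the picture's height over the tangent of half this angle, whatever the lens; pixels are square), "cx", "cy" (the principal point, pixels), "eye" and "orientation" of the camera in the world. Camera axes: x right, y down, z forward; pixel columns grow to the right and rows downward; lengths in mm; the calibration is good to about 2 mm. A picture is of the moment at which its call begins. There is no depth.
A pose or a line that the arm cannot do raises robot.MotionError and nothing moves.
- robot.hand_in(): hands the job in; it is judged then, once.
Readings, each from a call of its own:
- robot.current_t(): time.
- robot.current_qpos(): joint angles.
- robot.current_joint_vel(): joint speeds.
- robot.current_joint_efforts(): joint torques, N m.
- robot.current_tcp_pos(): TCP position.
- robot.current_eef_rot(): TCP orientation.
- robot.current_contact_force(): force on the tool from outside, world axes, zero at the start.
- robot.current_ft_torque(): the same for the moment, N m.
- robot.current_gripper_width(): opening from 0.0 (shut) to 1.0 (fully open).
- robot.current_finger_force(): force on a finger pad.
Only numpy, scipy, OpenCV 4.12 (cv2) and the standard library are available. Lean on these libraries where they do the work, as an engineer would, in place of code of your own. Each camera call takes 0.05 s, during which the arm holds its last target. There are 200 camera calls.

## Working session

There is one attempt and no reset: what is moved stays moved. The work goes in short steps, each a Python script; the robot and the scene stay as the last script left them, time stands still between calls to the robot, and variables do not carry over. Pictures are saved under pics/ and viewed, at most 10 in all, crops included, and the job is handed in when it is done.

```bash
mkdir -p pics; python3 - <<'E'
from bench import robot
import cv2
for n in("side","top","wrist"):
    d=robot.get_image(n); cv2.imwrite(f"pics/{n}0.png",d["img"])
    print(n,d["fovy"],d["cx"],d["cy"],d["eye"],d["orientation"])
E
```

```text
side 55.281392294122334 257.07277112610376 187.22702532866796 [ -17.89026835 -767.91189803  802.03028577] [-2.20502776 -0.01335094 -0.55953635]
top 57.430708956749434 253.5370749676844 191.99093635388988 [ 255.99184271    9.67897434 1334.03224454] [-2.9643241  -0.02153761 -1.57965062]
wrist 70.72199616497429 257.8818374662411 194.34847316985014 [ 84.32583359 547.00702369 384.43574283] [2.87859792e+00 1.53345267e-03 1.28736480e+00]
```

View pics/top0.png

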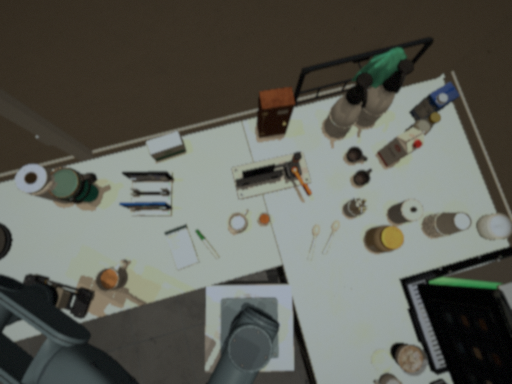

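View pics/side0.png

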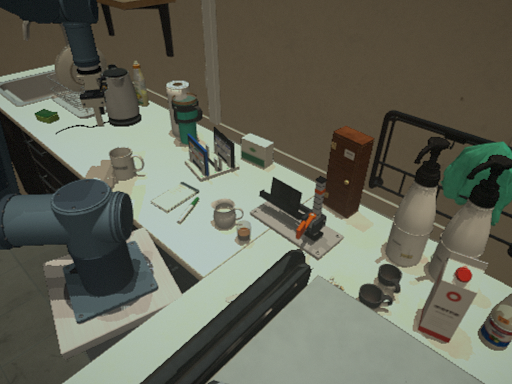

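The top view shows the rack at about (147,193), with blue in the front slot and black in the rear. The stand is at about (272,175) with the orange lever at (302,180). The jug is at (238,222) and the glass at (264,219). I'll enlarge both areas.

```bash
python3 - <<'E'
import cv2,numpy as np
t=cv2.imread("pics/top0.png"); s=cv2.imread("pics/side0.png")
a=cv2.resize(t[160:225,110:185],(800,600)[::1],interpolation=cv2.INTER_CUBIC)[:, :]
a=cv2.resize(t[160:225,110:185],None,fx=5,fy=5,interpolation=cv2.INTER_CUBIC)
b=cv2.resize(t[145:210,225:320],None,fx=4.2,fy=5,interpolation=cv2.INTER_CUBIC)
b=cv2.resize(t[145:210,228:313],None,fx=5,fy=5,interpolation=cv2.INTER_CUBIC)
c=np.clip(np.hstack([a,b]).astype(float)*1.5,0,255).astype(np.uint8)
cv2.imwrite("pics/topz.png",c)
d=cv2.resize(s[120:250,180:350],None,fx=4.5,fy=4.5,interpolation=cv2.INTER_CUBIC)
cv2.imwrite("pics/sidez.png",np.clip(d.astype(float)*1.4,0,255).astype(np.uint8))
E
```

```text
(no output)
```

View pics/topz.png

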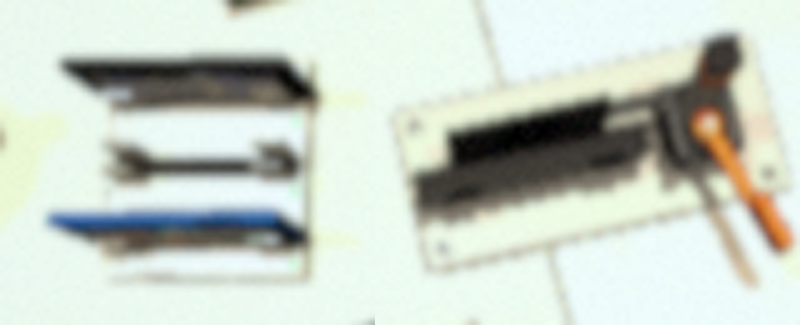

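View pics/sidez.png

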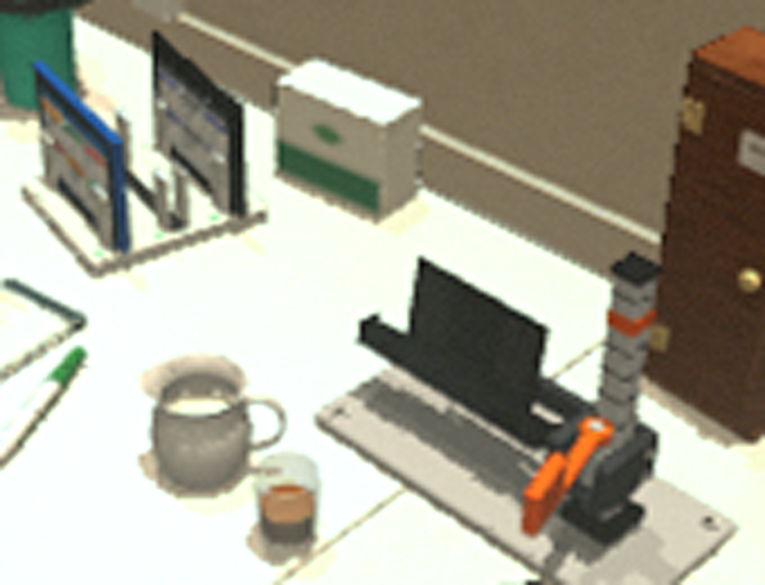

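The close-up shows both screens facing the robot (-x). The cradle opens toward -x with its lips in front, and the lever is open, pointing roughly toward the robot. Next I compute coarse positions.

```bash
cat > h.py <<'E'
from bench import robot
import numpy as np, cv2
from scipy.spatial.transform import Rotation as R
def ray(d,uv):
    f=192/np.tan(np.radians(d["fovy"])/2)
    v=np.array([(uv[0]-d["cx"])/f,(uv[1]-d["cy"])/f,1.])
    v=R.from_euler("xyz",d["orientation"]).apply(v); return np.array(d["eye"]),v
def plane(d,uv,z):
    e,v=ray(d,uv); return e+v*(z-e[2])/v[2]
def pix(d,p):
    f=192/np.tan(np.radians(d["fovy"])/2)
    q=R.from_euler("xyz",d["orientation"]).inv().apply(np.array(p)-np.array(d["eye"]))
    return np.array([d["cx"]+f*q[0]/q[2],d["cy"]+f*q[1]/q[2]])
def tri(d1,u1,d2,u2):
    e1,v1=ray(d1,u1);e2,v2=ray(d2,u2)
    s=np.linalg.lstsq(np.c_[v1,-v2],e2-e1,rcond=None)[0]
    a,b=e1+s[0]*v1,e2+s[1]*v2; return (a+b)/2,np.linalg.norm(a-b)
E
cat > a.py <<'E'
from h import *
np.set_printoptions(precision=1,suppress=True)
t=robot.get_image("top"); s=robot.get_image("side")
P=lambda x,y:(228+(x-375)/5-.4,145+y/5-.4)
c=[plane(t,P(*p),12) for p in((393,108),(740,33),(790,185),(428,270))]
for p in c: print("plate",p)
for i in range(4): print(np.linalg.norm(c[i]-c[(i+1)%4]))
T=lambda x,y:(110+x/5-.4,160+y/5-.4); S=lambda x,y:(180+x/4.5-.4,120+y/4.5-.4)
for n,a,b in(("blueL",(48,219),(38,65)),("blueR",(275,214),(122,140)),("blkL",(62,64),(155,34)),("blkR",(287,57),(242,100))):
    print(n,plane(t,T(*a),126),tri(t,T(*a),s,S(*b)))
hsv=cv2.cvtColor(t["img"],cv2.COLOR_BGR2HSV)
m=cv2.inRange(hsv,(4,150,90),(18,255,255)); m[:,:285]=0;m[:,320:]=0;m[:140]=0;m[210:]=0
y,x=np.nonzero(m);print("orange",x.min(),x.max(),y.min(),y.max())
print("pin",plane(t,P(707,120),120),"handle top centre",plane(t,P(768,220),133))
E
python3 a.py
```

```text
plate [594.7  64.9  12. ]
plate [ 654.4 -207.2   12. ]
plate [ 532.3 -242.    12. ]
plate [467.3  37.9  12. ]
278.5156184586476
126.93411803519518
287.3330891109499
130.21875861549705
blueL [434.5 446.1 126. ] (array([436.3, 448. , 119.8]), np.float64(1.9261194996735593))
blueR [437.1 290.3 126. ] (array([439.3, 290. , 124.2]), np.float64(4.09476488334944))
blkL [544.4 442.8 126. ] (array([546.4, 443.4, 122.9]), np.float64(2.718593410475629))
blkR [548.8 285.9 126. ] (array([547.7, 284.2, 132.6]), np.float64(0.8882833102991312))
orange 292 309 168 193
pin [ 557.4 -163.7  120. ] handle top centre [ 482.1 -202.6  133. ]
```

```bash
python3 - <<'E'
from h import *
np.set_printoptions(precision=3,suppress=True)
print(robot.current_eef_rot(),robot.current_t())
for yw in(-np.pi/2+.02,np.pi/2+.02): print(yw,robot.inverse_kinematics([436,368,260],[np.pi,0,yw]))
for yw in(-np.pi/2+.2,np.pi/2+.2): print(yw,robot.inverse_kinematics([540,0,260],[np.pi,0,yw]))
for yw in(0.2,np.pi/2+.2,-np.pi/2+.2,np.pi+.2): print("lever closed",yw,robot.inverse_kinematics([560,-250,190],[np.pi,0,yw]))
robot.move_ptp([436,350,260],[np.pi,0,-np.pi/2+.02])
d=robot.get_image("wrist");cv2.imwrite("pics/w1.png",d["img"]);print(robot.current_tcp_pos(),d["eye"],d["orientation"])
E
```

```text
[-3.141 -0.     2.859] 0.25
-1.5507963267948965 [ 0.506  0.258  1.349  0.     1.535 -2.656]
1.5907963267948966 [ 0.506  0.258  1.349 -0.     1.535  0.486]
-1.3707963267948966 [-0.207  0.2    1.423 -0.     1.519  2.735]
1.7707963267948965 [-0.207  0.2    1.423  0.     1.519 -0.407]
lever closed 0.2 [-0.602  0.368  1.363 -0.     1.411  0.769]
lever closed 1.7707963267948965 [-0.602  0.368  1.363  0.     1.411 -0.802]
lever closed -1.3707963267948966 [-0.602  0.368  1.363 -0.     1.411  2.34 ]
lever closed 3.3415926535897933 [-0.602  0.368  1.363  0.     1.411 -2.372]
[435.666 350.272 259.931] [437.245 277.27  462.606] [ 2.879  0.    -3.122]
```

View pics/w1.png

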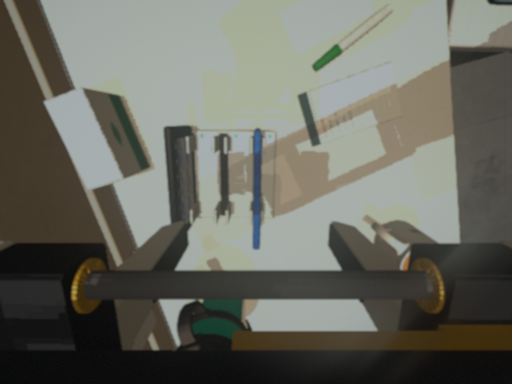

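The wrist view shows the blue tablet's top edge from (258,130) to (256,248). The far +y end is at the bottom. Measuring it by mask.

```bash
python3 - <<'E'
from h import *
np.set_printoptions(precision=1,suppress=True)
d=robot.get_image("wrist")
hsv=cv2.cvtColor(d["img"],cv2.COLOR_BGR2HSV)
m=cv2.inRange(hsv,(105,120,60),(125,255,255)); m[:,:240]=0;m[:,275:]=0
n,l,st,_=cv2.connectedComponentsWithStats(m); i=1+st[1:,4].argmax()
m=(l==i).astype(np.uint8);c=cv2.findContours(m,0,1)[0][0]
r=cv2.minAreaRect(c);print(r,st[i])
q=np.array([plane(d,p,126) for p in cv2.boxPoints(r)]);print(q,q.mean(0))
y,x=np.nonzero(m)
for yy in range(y.min(),y.max(),12): print(yy,x[y==yy].min(),x[y==yy].max())
E
```

```text
((256.5, 230.5), (33.0, 5.0), 90.0) [254 214   6  34 160]
[[440.1 394.7 126. ]
 [433.5 394.6 126. ]
 [432.5 442.  126. ]
 [439.3 442.1 126. ]] [436.4 418.3 126. ]
214 255 258
226 255 258
238 254 258
```

```bash
python3 - <<'E'
from h import *
np.set_printoptions(precision=1,suppress=True)
d=robot.get_image("wrist")
b,g,r=[d["img"][...,i].astype(int) for i in range(3)]
m=((b>r+30)).astype(np.uint8);m[:,:245]=0;m[:,275:]=0
n,l,st,_=cv2.connectedComponentsWithStats(m); i=1+st[1:,4].argmax()
y,x=np.nonzero(l==i);print(st[i])
for yy in list(range(y.min(),y.max(),14))+[y.max()]:
    a=x[y==yy]; print(yy,a.min(),a.max(),plane(d,(a.min(),yy),126)[:2],plane(d,(a.max()+1,yy),126)[:2])
E
```

```text
[253 130   8 119 672]
130 256 258 [439.4 287.3] [435.7 287.2]
144 254 260 [441.5 304. ] [432.9 303.9]
158 255 259 [440.  321.2] [433.8 321.1]
172 255 258 [439.7 338.8] [434.7 338.7]
186 255 258 [439.4 356.9] [434.3 356.8]
200 254 259 [440.4 375.6] [432.6 375.4]
214 254 259 [440.1 394.7] [432.2 394.6]
228 254 258 [439.8 414.4] [433.1 414.3]
242 253 258 [440.8 434.8] [432.7 434.6]
248 254 258 [439.3 443.6] [432.5 443.5]
```

```bash
python3 - <<'E'
from h import *
np.set_printoptions(precision=3,suppress=True)
robot.move_ptp([540,-165,290],[np.pi,0,np.pi/2+.2])
robot.sleep(.2)
d=robot.get_image("wrist");cv2.imwrite("pics/w2.png",d["img"])
import pickle;pickle.dump(d,open("w2.pkl","wb"));print(d["eye"],robot.current_t())
i=cv2.resize(d["img"][0:300,100:500],None,fx=2,fy=2,interpolation=cv2.INTER_CUBIC)
cv2.imwrite("pics/w2z.png",np.clip(i.astype(float)*1.5,0,255).astype(np.uint8))
E
```

```text
[525.823 -94.814 492.734] 4.6833
```

View pics/w2z.png

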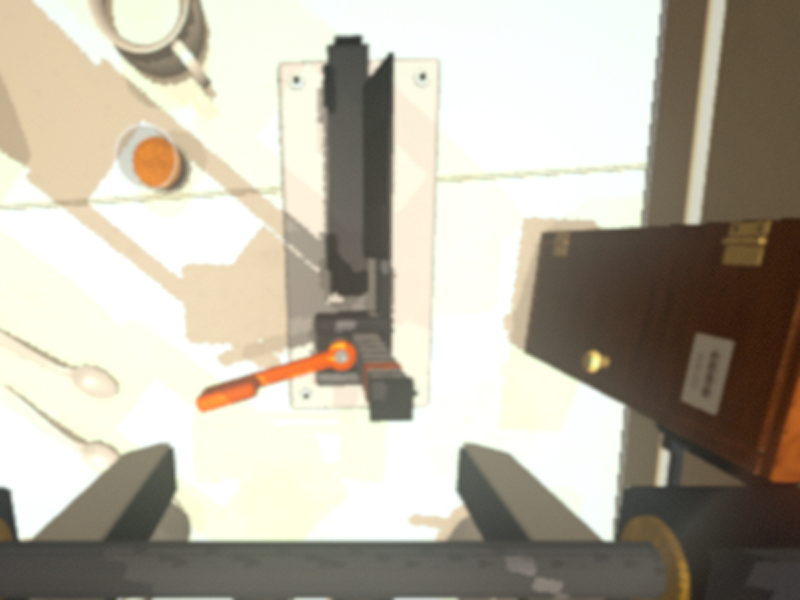

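The wrist view shows the plate corners at zoomed (280,62), (437,60), (428,407) and (292,407). The pin is at (343,355), the handle runs from (200,402) to (255,385), and the post cap is at (391,398). I'll enhance the dark cradle and compute the frame.

```bash
python3 - <<'E'
from h import *
import pickle;d=pickle.load(open("w2.pkl","rb"))
np.set_printoptions(precision=1,suppress=True)
Z=lambda x,y:(100+x/2-.25,y/2-.25)
c=np.array([plane(d,Z(*p),12) for p in((280,62),(437,60),(428,407),(292,407))])
print(c,[np.linalg.norm(c[i]-c[i-1]) for i in range(4)],c.mean(0))
for e in(c[0]-c[3],c[1]-c[2]): print("yaw",np.arctan2(-e[0],e[1]))
print("post cap",plane(d,Z(391,398),225),"pin",plane(d,Z(343,355),125))
g=d["img"]
b_,g_,r_=[g[...,k].astype(int) for k in range(3)]
m=((r_>b_+70)&(r_>g_+40)).astype(np.uint8);m[:170]=0;m[215:]=0;m[:,285:]=0
ys,xs=np.nonzero(m);vx=cv2.fitLine(np.c_[xs,ys].astype(np.float32),2,0,.01,.01).ravel();print("lever",xs.min(),xs.max(),ys.min(),ys.max(),vx)
w=cv2.resize(g[10:165,245:315],None,fx=5.,fy=3.8,interpolation=cv2.INTER_CUBIC)
cv2.imwrite("pics/cr.png",np.clip(w.astype(float)*3.5,0,255).astype(np.uint8));
E
```

```text
[[ 470.3   35.4   12. ]
 [ 591.6   61.6   12. ]
 [ 656.9 -217.7   12. ]
 [ 533.2 -242.9   12. ]] [np.float64(285.28185269149924), np.float64(124.15728510022116), np.float64(286.77631827512215), np.float64(126.25394971285087)] [563.  -90.9  12. ]
yaw 0.22249191546894434
yaw 0.2297211767068041
post cap [ 579.  -162.4  225. ] pin [ 559.  -164.1  125. ]
lever 198 277 170 205 [  0.9  -0.3 239.5 187.6]
```

View pics/cr.png

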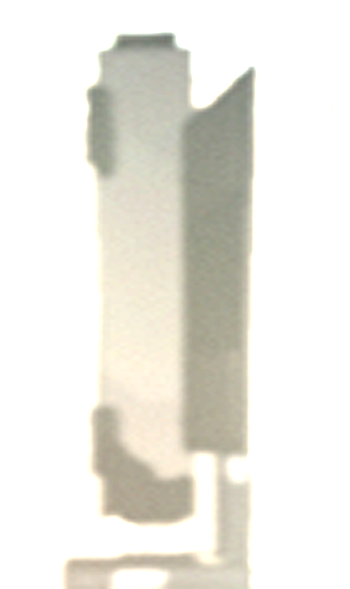

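```bash
python3 - <<'E'
from h import *
import pickle;d=pickle.load(open("w2.pkl","rb"))
np.set_printoptions(precision=1,suppress=True)
C=lambda x,y:(245+x/5-.4,10+y/3.8-.4)
Rz=R.from_euler("z",.226)
def S(n,p,z): q=plane(d,p,z); print(n,z,q[:2],"stand",Rz.inv().apply(q-[579,-161,0])[:2])
S("back base mid",C(184,280),65);S("back base lo",C(187,440),65);S("back base hi",C(187,130),65)
S("floor left mid",C(102,280),65)
S("lip inner top hi",C(115,140),85);S("lip outer top hi",C(88,140),85)
S("lip inner top lo",C(118,435),85);S("lip outer lo",C(94,435),85)
S("stop hi inner top",C(145,48),75);S("stop hi outer top",C(145,36),75)
S("floor lo end",C(145,518),75);S("floor lo end65",C(145,518),65)
S("backrest top L",C(252,72),133);S("backrest top R",C(247,450),133)
Z=lambda x,y:(100+x/2-.25,y/2-.25)
S("handle tip",Z(200,404),133);S("handle root",Z(255,385),133);S("pin",Z(343,355),125);S("cap",Z(391,398),225)
E
```

```text
back base mid 65 [549.1 -34.5] stand [ -0.8 129.9]
back base lo 65 [563.4 -93. ] stand [-0.  69.7]
back base hi 65 [538.4  16.8] stand [  0.2 182.3]
floor left mid 65 [525.4 -39.4] stand [-24.9 130.5]
lip inner top hi 85 [519.3   4.5] stand [-21.1 174.7]
lip outer top hi 85 [512.1   3. ] stand [-28.5 174.8]
lip inner top lo 85 [541.5 -95.3] stand [-21.9  72.4]
lip outer lo 85 [534.6 -96.7] stand [-28.9  72.6]
stop hi inner top 75 [520.9  37.7] stand [-12.1 206.7]
stop hi outer top 75 [520.1  41.4] stand [-12.  210.5]
floor lo end 75 [ 556.7 -125.2] stand [-13.7  39.9]
floor lo end65 65 [ 557.4 -126. ] stand [-13.2  39. ]
backrest top L 133 [547.8  17.9] stand [  9.7 181.4]
backrest top R 133 [573.3 -93.4] stand [ 9.6 67.1]
handle tip 133 [ 468.4 -216.2] stand [-120.1  -29. ]
handle root 133 [ 503.5 -195.2] stand [-81.3 -16.4]
pin 125 [ 559.  -164.1] stand [-20.2   1.5]
cap 225 [ 579.  -162.4] stand [-0.3 -1.3]
```

The cradle sizes agree with the spec: slot about 20 mm, backrest lean about 9.6 mm and end stops about 165–170 mm. The cradle centre is at about (540,-40). Now grasp and lift.

```bash
python3 - <<'E'
from h import *
np.set_printoptions(precision=3,suppress=True)
o=[np.pi,0,np.pi/2+.005]
robot.move_ptp([436.8,366.5,240],o)
robot.move_gripper(.5)
print(robot.move_linear([436.8,366.5,94],speed=120,f_stop=12),robot.current_tcp_pos(),robot.current_contact_force())
robot.move_gripper(0.)
print(robot.current_gripper_width()*93,robot.current_finger_force(),robot.current_contact_force(),robot.current_tcp_pos())
robot.move_linear([436.8,366.5,215],speed=80)
print(robot.current_gripper_width()*93,robot.current_finger_force(),robot.current_contact_force(),robot.current_tcp_pos(),robot.current_t())
d=robot.get_image("side");cv2.imwrite("pics/s2.png",cv2.resize(d["img"][60:210,140:300],None,fx=3,fy=3))
E
```

```text
False [437.361 366.826  94.804] [-0.086 -0.213  0.045]
0.24057407556474097 0.0 [0.13  0.368 0.469] [436.79  366.505  93.984]
0.5813506699913402 0.0 [-0.091  1.23   0.493] [436.505 366.332 214.361] 11.4417
```

View pics/s2.png

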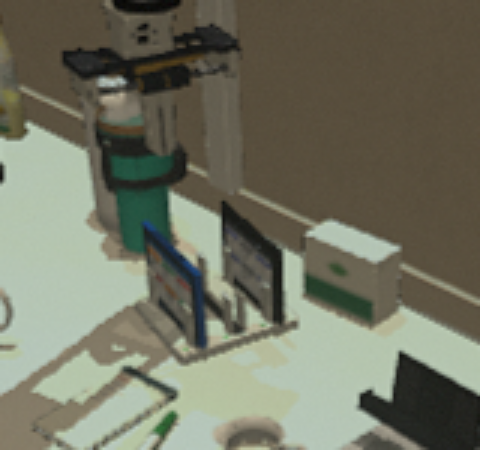

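```bash
python3 - <<'E'
from h import *
np.set_printoptions(precision=3,suppress=True)
d=robot.get_image("side");t=robot.get_image("top");w=robot.get_image("wrist")
p=robot.current_tcp_pos();print(p,robot.current_gripper_width(),robot.current_eef_rot())
C=lambda q:(np.array(q)-[140,60])*3
print("tcp side crop",C(pix(d,p)),"top",pix(t,p),"wrist",pix(w,p))
for q in((437,446,126),(437,288,126),(437,366,126)): print("tab",C(pix(d,q)),pix(t,q),pix(w,q))
cv2.imwrite("pics/w3.png",np.clip(w["img"]*1.5,0,255).astype(np.uint8))
E
```

```text
[436.682 366.427 214.666] 0.006380918577436972 [-3.141  0.     1.576]
tcp side crop [163.308 179.387] top [134.45  198.607] wrist [257.847 214.277]
tab [144.026 218.472] [119.279 202.687] [258.526 112.743]
tab [197.295 272.308] [165.264 202.431] [257.861 252.172]
tab [169.954 244.676] [142.597 202.557] [258.166 188.121]
```

View pics/w3.png

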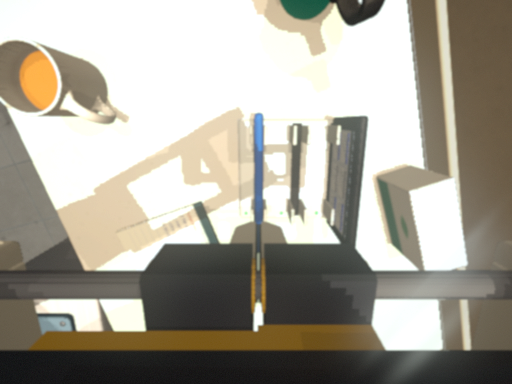

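The gripper is centred over the tablet, but the visible fingertips at (258,245) sit above the projected TCP at (258,214). The fingers appear to end about 30 mm higher than stated, so they closed just above the tablet's edge. I'll check by touching the tablet's top edge with the closed fingers.

```bash
python3 - <<'E'
from h import *
np.set_printoptions(precision=2,suppress=True)
w=robot.get_image("wrist");e,v=ray(w,(258,245))
k=(374-e[1])/v[1];print("tip by wrist ray",e+k*v)
robot.move_linear([436.8,366.5,135],speed=150)
print(robot.move_linear([436.8,366.5,88],speed=30,f_stop=4),robot.current_tcp_pos(),robot.current_contact_force(),robot.current_t())
E
```

```text
tip by wrist ray [436.79 374.   285.57]
True [436.85 366.46  90.11] [ 0.68 -0.8   5.44] 13.7417
```

Contact came at TCP z = 90, so the fingertips really end about 36 mm behind the stated TCP. I'll compensate and grasp deeper.

```bash
python3 - <<'E'
from h import *
np.set_printoptions(precision=2,suppress=True)
robot.move_linear([436.8,366.5,108],speed=100)
robot.move_gripper(.45)
print(robot.move_linear([436.8,366.5,62],speed=80,f_stop=8),robot.current_tcp_pos(),robot.current_contact_force())
robot.move_gripper(0.)
print(robot.current_gripper_width()*93,robot.current_finger_force(),robot.current_contact_force(),robot.current_tcp_pos())
if robot.current_gripper_width()*93>5:
    robot.move_linear([436.8,366.5,180],speed=90)
    print(robot.current_gripper_width()*93,robot.current_finger_force(),robot.current_contact_force(),robot.current_tcp_pos(),robot.current_t())
E
```

```text
False [437.04 366.63  62.18] [0.77 0.19 0.29]
10.056500382476354 29.998314678668976 [-0.15 -0.05  1.13] [436.93 366.55  62.2 ]
9.567972867663277 29.99777913093567 [ 0.61 -0.24 -2.66] [436.37 366.28 179.25] 17.7083
```

```bash
cat > p.py <<'E'
from h import *
YAW=.226; STAND=np.array([579,-161,0.])
Rz=R.from_euler("z",YAW)
def W(x,y,z): return STAND+Rz.apply([x,y,z])
Rt=Rz*R.from_euler("y",.14); Rg=R.from_euler("xyz",[np.pi,0,np.pi/2+.005]); Ro=Rt*R.from_euler("z",.005).inv()*Rg
O=Ro.as_euler("xyz")
def tcp(x,y,z): return W(x,y,z)+Rt.apply([0,0,46])
E
python3 - <<'E'
from p import *
np.set_printoptions(precision=2,suppress=True)
X,Y=-9.2,126.5
print(tcp(X,Y,65),O)
robot.move_linear([436.8,366.5,215],speed=150)
robot.move_ptp(tcp(X,Y,165),O)
robot.move_linear(tcp(X,Y,95),speed=100)
robot.sleep(.2)
f=robot.current_contact_force();print(f,robot.current_gripper_width()*93,robot.current_tcp_pos()-tcp(X,Y,0))
r=robot.move_linear(tcp(X,Y,60),speed=20,f_stop=4)
print(r,robot.current_tcp_pos()-tcp(X,Y,0),robot.current_contact_force(),robot.current_t())
d=robot.get_image("side");cv2.imwrite("pics/s3.png",np.clip(cv2.resize(d["img"][130:260,220:360],None,fx=4.5,fy=4.5,interpolation=cv2.INTER_CUBIC)*1.4,0,255).astype(np.uint8))
E
```

```text
[547.94 -38.34 110.55] [-3.   0.   1.8]
[ 0.13  0.98 -2.76] 9.879603668387796 [ 0.49 -0.11 95.73]
True [-0.03  0.11 65.75] [0.16 0.53 4.54] 22.0083
```

It touched down at exactly floor height (65.75). Release, retreat along the tool axis and check.

```bash
python3 - <<'E'
from p import *
np.set_printoptions(precision=2,suppress=True)
robot.move_gripper(.3)
p=robot.current_tcp_pos()
robot.move_linear(p+Rt.apply([0,0,120]),speed=150)
robot.sleep(.2);print(robot.current_t())
d=robot.get_image("side");w=robot.get_image("wrist")
a=cv2.resize(d["img"][130:260,220:360],(400,371),interpolation=cv2.INTER_CUBIC)
b=cv2.resize(w["img"][:300,80:400],(396,371),interpolation=cv2.INTER_CUBIC)
cv2.imwrite("pics/s4.png",np.clip(np.hstack([a,b])*1.4,0,255).astype(np.uint8))
E
```

```text
23.75
```

View pics/s4.png

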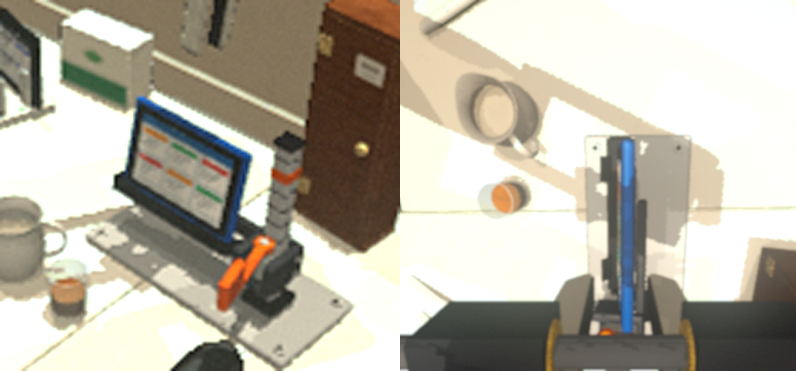

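The side view shows the tablet seated screen-out on the cradle floor, with its blue edge from (140,100) to (245,155). The wrist view shows it between the lips and the backrest. Now the lever: grip it and lift.

```bash
cat > l.py <<'E'
from p import *
def G(a,z,r=85):  # lever angle a (0 closed), TCP height z
    return W(-21-r*np.sin(a),-r*np.cos(a),z),[np.pi,0,np.pi/2-a+YAW]
E
python3 - <<'E'
from l import *
np.set_printoptions(precision=2,suppress=True)
A=1.29
p,o=G(A,200);print(p,o)
robot.move_ptp(p,o); robot.move_gripper(.5)
print(robot.move_linear(G(A,65)[0],speed=120,f_stop=8),robot.current_tcp_pos(),robot.current_contact_force())
robot.move_gripper(0.)
print(robot.current_gripper_width()*93,robot.current_finger_force(),robot.current_contact_force(),robot.current_tcp_pos(),robot.current_t())
E
```

```text
[ 484.22 -206.96  200.  ] [3.141592653589793, 0, 0.5067963267948965]
False [ 484.76 -207.33   65.7 ] [-0.38 -0.33  0.15]
11.99411303131461 29.938942193984985 [ 1.24 -2.9  -0.74] [ 484.61 -207.62   65.14] 27.175
```

```bash
cat > m.py <<'E'
from l import *
def blue(s):
    b,g,r=[s["img"][...,i].astype(int) for i in range(3)]
    m=((b>r+50)&(b>g+25)).astype(np.uint8); m[:,:250]=0;m[:,345:]=0;m[:90]=0;m[260:]=0
    n,l,st,c=cv2.connectedComponentsWithStats(m);i=1+st[1:,4].argmax()
    y,x=np.nonzero(l==i);return np.array([x.mean(),y.mean()]),np.array([x[y.argmin()],y.min()]),st[i]
E
python3 - <<'E'
from m import *
np.set_printoptions(precision=2,suppress=True)
s=robot.get_image("side");c0,t0,st0=blue(s)
p=robot.current_tcp_pos();print(c0,t0,st0)
robot.move_linear(p+[0,0,90.3],speed=60)
robot.sleep(.3)
s=robot.get_image("side");c1,t1,st1=blue(s);print(c1,t1,st1)
q=robot.current_tcp_pos();print(q-p,robot.current_contact_force(),robot.current_gripper_width()*93,robot.current_t())
b=W(-5,127,120)
for h in(80,90,100): print(h,pix(s,b+[0,0,h])-pix(s,b))
np.save("p0.npy",p)
E
```

```text
[279.75 170.09] [268 164] [268 164  24  13  56]
[279.63 143.94] [269 139] [269 139  22  11  49]
[-0.04  0.   90.18] [ 1.74 -2.3  -6.46] 11.774294708092286 29.2333
80 [  1.48 -21.45]
90 [  1.68 -24.27]
100 [  1.87 -27.11]
```

Lift is 90.2 mm with no slip (the picture shift agrees). Hold briefly is satisfied; now swing closed along the arc.

```bash
python3 - <<'E'
from m import *
np.set_printoptions(precision=2,suppress=True)
p0=np.load("p0.npy");z=p0[2]+90
for a in list(np.linspace(1.29,.09,9)[1:])+[0.,-.06]:
    q,o=G(a,z)
    robot.move_linear(q,o,speed=70)
    print(round(a,2),robot.current_tcp_pos()-q,robot.current_contact_force(),robot.current_finger_force(),round(robot.current_t(),2))
    if np.linalg.norm(robot.current_contact_force())>60: break
E
```

```text
1.14 [-0.11 -0.28 -0.14] [ 2.43 -2.59 -6.25] 29.961008727550507 29.56
0.99 [-0.42 -0.3  -0.13] [ 2.11 -3.93 -5.74] 29.97376263141632 29.89
0.84 [-0.53 -0.52 -0.05] [-0.47 -5.88 -5.73] 29.96714562177658 30.23
0.69 [-0.47 -0.81  0.02] [ 0.85 -6.41 -6.83] 29.950059056282043 30.56
0.54 [-0.4  -1.1   0.05] [-0.57 -6.5  -5.65] 29.93674010038376 30.89
0.39 [-0.2  -1.32  0.17] [ 0.87 -7.85 -6.6 ] 29.93087589740753 31.23
0.24 [-0.02 -1.47  0.33] [ 1.53 -7.47 -6.64] 29.935559928417206 31.56
0.09 [ 0.15 -1.59  0.58] [ 1.62 -8.31 -4.51] 29.946550726890564 31.89
0.0 [ 0.2  -1.65  0.63] [ 1.9  -7.59 -4.52] 29.954659044742584 32.15
-0.06 [-4.16 -2.67  0.36] [-11.57 -10.63  -0.53] 30.326465964317322 32.4
```

The weight has left the gripper (Fz -6.5 → -0.5 N), and the arm meets a firm stop near zero. I'll push a bit more to confirm it is a hard stop.

```bash
python3 - <<'E'
from m import *
np.set_printoptions(precision=2,suppress=True)
z=np.load("p0.npy")[2]+90
q0=robot.current_tcp_pos()
q,o=G(-.12,z); robot.move_linear(q,o,speed=40); robot.sleep(.5)
t=robot.current_tcp_pos(); l=R.from_euler("z",-YAW).apply(t-W(-21,0,0))
print(t-q0,robot.current_eef_rot()[2],"lever est",np.arctan2(-l[0],-l[1]),"by yaw",np.pi/2+YAW-robot.current_eef_rot()[2],robot.current_contact_force(),robot.current_finger_force(),robot.current_t())
w=robot.get_image("wrist");s=robot.get_image("side");print(blue(s))
b,g,r=[s["img"][...,i].astype(int) for i in range(3)]
m=((r>b+70)&(r>g+40));m[:,:280]=0;m[:,345:]=0;m[:120]=0;m[255:]=0
ys,xs=np.nonzero(m);print("orange side",xs.min(),xs.max(),ys.min(),ys.max(),m.sum())
E
```

```text
[ 0.01  0.41 -0.4 ] 1.9118659575375205 lever est -0.006311354245976455 by yaw -0.115069630742624 [-25.35 -13.19   3.81] 30.548360345419496 33.175
(array([294.83, 157.03]), array([269, 139]), array([269, 139,  42,  52, 126], dtype=int32))
orange side 280 344 130 208 146
```

The stop is firm: the extra push moved it 0.01 mm, the lever reads about 0 rad, and the tablet's height is unchanged. Handing in.

```bash
python3 -c "
from bench import robot
print(robot.hand_in())"
```

```text
the job is handed in; nothing more can be done
None
```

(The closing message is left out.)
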